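# Index the inspection turntable with its ratchet lever

### The arm

A 7-joint arm with a two-finger parallel gripper is mounted at the origin on the work surface. World frame = base frame: x ahead of the robot, y to its left, z up, the work surface at z = 0. Lengths are in m, angles in rad, forces in N, time in s.
With the tool pointing down it reaches from about 0.35 to 0.9 m from the base axis. Payload 8.1 kg.
Tool frame: the origin (TCP) lies at the very end of the fingers, on their centre line; the grasp point (between the pads) lies 19 mm behind it (arm.tcp_to_grasp is the z of the grasp point in the tool frame, in m); z points along the fingers, y is the line along which they close (so a half turn about z gives the same grasp; the last joint's range is limited). The gripper opens to 92 mm and grips with 3 to 60 N. Pads are 19 mm wide; open, the fingers measure 130 mm over their backs; the gripper's body (75 mm by 190 mm) begins 47 mm behind the grasp point.
Start: joints at [1.041, 0.434, 0.025, 1.573, -0.012, 1.134, -0.075], TCP at [0.259, -0.569, 0.227] pointing down, gripper open.
Joint ranges: [-2.62, 2.62], [-0.44, 2.09], [-1.27, 1.32], [0.08, 2.57], [-1.32, 4.46], [0.12, 2], [-2.74, 2.74]. Speed limits (rad/s): [2.22, 2.22, 3.01, 3.01, 3.14, 3.14, 3.14].

### API

Orientations are given as a rotation vector (axis times angle).
In Python, from cell import readout, vision, sign_off, arm gives the robot as it stands. The module is installed in compiled form; this text tells all that it offers.
- The arm moves only by the shell command python3 -m creep 'ROWS' [FORCE]. ROWS is JSON, a list of rows, each a list of 5 numbers: the shift along the tool's x, y, z in units of 4 cm (1.0 is 4 cm), then the turn about the tool's z in units of 4 degrees (1.0 is 4 degrees), then the opening, from 0 (shut) to 1 (fully open). A call has 1 to 12 rows; each row shifts and turns the commanded pose from where the row before left it, along the tool's axes as they then stand; what a row does not reach is not made up. A row lasts 1/8 s, in which the tool goes at most 62.5 mm and 10.7 degrees, less where a joint would pass 70% of its speed; a pose out of reach is approached as far as the arm can. A call with a number of a shift or a turn outside -1 to 1 is refused whole. A call with a gripper value outside its range is refused whole. The fingers move at their own pace and stop on an object; FORCE is the grip in N (left out, the last holds). Time passes only in rows, so rows that do not move let the fingers close. It gives the time, the measured TCP pose, the force, the opening and the grip force at its end, in the units of the state.
- readout.observe(): the state, without advancing time (a new reading comes with each control period).
- vision.get_image(name): name is "scene" or "top" or "wrist"; returns a dict with "pixels" (384x512x3 uint8, blue, green, red), "z_map" (384x512 float32, m along the optical axis (not along the pixel's ray), 0 where there is no reading), "camera_matrix" (3x3 intrinsics, pixels), "position" and "rotation" of the camera in the world. Camera axes: x right, y up, looking along -z (the intrinsics and any distortion apply to the point x, -y, -z); pixel columns grow to the right and rows downward; lengths in m; the calibration is good to about 2 mm. A picture is of the moment at which its call begins.
- sign_off(): hands the job in; it is judged then, once.
The state is a dict: "clock": time; "joints": joint angles; "dq": joint speeds; "joint_efforts": joint torques, N m; "position": TCP position; "ee_rot": TCP orientation; "force": force on the tool from outside, world axes, zero at the start; "ft_torque": the same for the moment, N m; "width": opening from 0.0 (shut) to 1.0 (fully open); "gripper_force": force on a finger pad.
Only numpy, scipy, OpenCV 4.12 (cv2) and the standard library are available. Lean on these libraries where they do the work, as an engineer would, in place of code of your own. Each camera call takes 0.05 s, during which the arm holds its last target. There are 200 camera calls.

### The job

Bring the L-shaped circuit board on the notched turntable round to the inspection camera, so that it stops right in front of the lens, by swinging the turntable's lever back and forth by its upright black handle. Do not push the turntable itself, and let go of the handle when the board is there.

Things in the scene. Friction and masses are not known exactly. Their poses are not given: they have to be found in the camera images.
- stage: Fixed grey base on the bench. Origin on the common vertical axis of turntable and lever, at bench height, z up. The camera (slanting black tube 38 mm thick, top about 165 mm high, on an aluminium bracket) stands on its -y side, 100 to 160 mm from the axis; the board is right before it when its centre lies at (0, -62 mm) in this frame.
- turntable: Disc with 12 saw teeth, 224 mm across, top 52 mm above the bench, carrying a blue L-shaped board (86 x 59 mm, 62 mm high), a square and a round module, all fixed. Origin: the L board's centre (at bench height), 62 mm from the axis; its -y points outward. Turns only counter-clockwise from above; a pawl and friction stop it turning back. Board and camera line up with the lever at its forward stop.
- lever (a joint): Lever angle, rad, counter-clockwise from above: 0 back stop, 0.80 forward stop. The steel arm points 1.169 rad + this from the stage's x axis. Swung forward its pawl pushes a tooth and turns the disc; swung back it clicks over the teeth and the disc stays. A full stroke gives one notch, 30 degrees (the first 16 to 46, until in step). Needs about 3 N at the handle; stays where left.
- lever_grip (a point): Grasp point of the upright round black handle at the lever's outer end: 24 mm diameter, top 135 mm and this point 108 mm above the bench, 172 mm from the axis. Plain and round, it may turn between the fingers as the lever swings. The lever's arm and pawl below and inward of it are under 55 mm high.

How it is judged:
By the outcome, as a careful person would: the job done as asked, in the order asked, and still so for the second after the job is handed in, with the robot touching nothing.
It also fails if it takes over 56 s, if anything falls off the work surface, if the arm or the gripper's body presses on something with over 40 N, if the wrist force passes 120 N, or if a joint passes its speed limit or range.

## Working session

There is one attempt and no reset: what is moved stays moved. The work goes in short steps, Python scripts to look and compute and a shell command to move; the robot and the scene stay as the last step left them, time stands still between calls to the robot, and variables do not carry over. Pictures are saved under pics/ and viewed, at most 10 in all, crops included, and the job is handed in when it is done.

```bash
mkdir -p pics; python3 - <<'E'
from cell import readout, vision
import cv2, numpy as np
ims=[]
for n in("top","scene"):
    v=vision.get_image(n); cv2.imwrite(f"pics/{n}0.png",v["pixels"]); np.savez(f"{n}0.npz",**v)
    print(n,v["position"],v["rotation"],v["camera_matrix"])
s=readout.observe(); print(s["clock"],s["position"],s["ee_rot"],s["width"])
E
```

```text
top [ 0.44432471 -0.0135176   0.8071202 ] [ 0.15373798 -0.13007926 -1.56732573] [[435.21879895   0.         257.39737567]
 [  0.         435.21879895 187.32866152]
 [  0.           0.           1.        ]]
scene [0.99159893 0.28309213 0.6471921 ] [0.39328999 0.80106415 2.06697078] [[438.74003252   0.         257.67992679]
 [  0.         438.74003252 186.37750221]
 [  0.           0.           1.        ]]
0.1 [ 0.25846863 -0.56854936  0.22602103] [-3.06902605e+00 -6.64919200e-01  7.07785290e-04] 1.0017968574322018
```

View pics/top0.png

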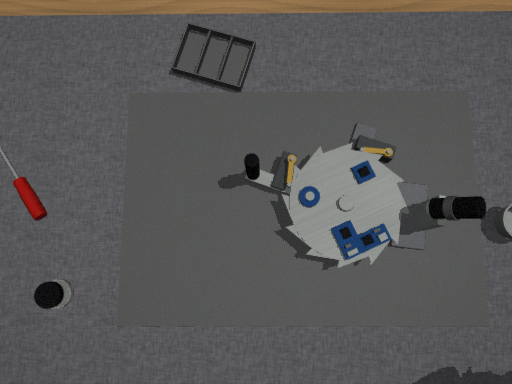

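View pics/scene0.png

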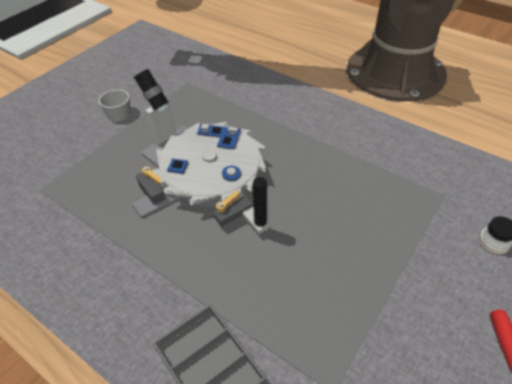

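The top view shows the hub at about (346,203), the handle top at about (252,160) and the inspection camera at about (458,208). The L board is near (360,240) and the lever looks to be at its back stop. The scene view agrees with this: the handle is upright at (260,200).

```bash
cat > h.py <<'E'
import numpy as np, cv2
from scipy.spatial.transform import Rotation as R
def cloud(v):
    K=v["camera_matrix"]; z=v["z_map"]; r,c=np.mgrid[:384,:512]
    p=np.stack([(c-K[0,2])/K[0,0]*z,-(r-K[1,2])/K[1,1]*z,-z],-1)
    return p@R.from_rotvec(v["rotation"]).as_matrix().T+v["position"]
def measure(v, full=True):
    P=cloud(v); b,g,r=[v["pixels"][...,i].astype(int) for i in range(3)]
    z=P[...,2]; ok=v["z_map"]>0
    out={}
    m=ok&(z>.045)&(z<.058)&(r>110)&(abs(b-r)<40)
    cnt=max(cv2.findContours(m.astype(np.uint8),0,1)[0],key=cv2.contourArea)
    q=np.array([P[y,x] for x,y in cnt[:,0]])
    h=cv2.minEnclosingCircle(q[:,:2].astype(np.float32)); out["disc"]=h
    blue=ok&(b>r+40)&(b>80)&(z>.045)
    n,l,s,c=cv2.connectedComponentsWithStats(blue.astype(np.uint8))
    for i in range(1,n):
        if s[i,4]>30:
            q=P[l==i]; out[f"blue{i}"]=(s[i,4],c[i].round(0),q.mean(0).round(4),q[:,2].max().round(3),np.array(cv2.minAreaRect(q[:,:2].astype(np.float32))[0]).round(4),cv2.minAreaRect(q[:,:2].astype(np.float32))[1:])
    dark=ok&(r<60)&(g<60)&(b<60)&(z>.115)&(z<.2)
    n,l,s,c=cv2.connectedComponentsWithStats(dark.astype(np.uint8))
    for i in range(1,n):
        if s[i,4]>25:
            q=P[l==i]; t=q[q[:,2]>q[:,2].max()-.006]; out[f"dark{i}"]=(s[i,4],c[i].round(0),((t.max(0)+t.min(0))/2).round(4),q[:,2].max().round(3))
    return out,P
E
python3 - <<'E'
from h import *
for n in("top","scene"):
    o,P=measure(np.load(n+"0.npz")); print(n)
    for k,x in o.items(): print(k,x)
    if n=="top": print("hub",P[203,346])
    else: print("hub",P[157,209])
print(R.from_rotvec([-3.069,-.6649,.0007]).as_matrix().round(3))
E
```

```text
top
disc ((0.5537657141685486, -0.15546244382858276), 0.11180142313241959)
blue1 (np.int32(205), array([363., 171.]), array([ 0.609 , -0.1875,  0.0591]), np.float64(0.063), array([ 0.6094, -0.1876]), ((0.032597921788692474, 0.0317266508936882), 25.191614151000977))
blue2 (np.int32(252), array([309., 196.]), array([ 0.5656, -0.0922,  0.059 ]), np.float64(0.064), array([ 0.5661, -0.0922]), ((0.03475597873330116, 0.03416132554411888), 45.09296798706055))
blue3 (np.int32(821), array([358., 238.]), array([ 0.4924, -0.1732,  0.0589]), np.float64(0.065), array([ 0.5007, -0.179 ]), ((0.058998655527830124, 0.08568805456161499), 24.377300262451172))
dark1 (np.int32(200), array([251., 162.]), array([0.6107, 0.0068, 0.1365]), np.float64(0.139))
dark2 (np.int32(1192), array([458., 208.]), array([ 0.532 , -0.3219,  0.1733]), np.float64(0.176))
hub [ 0.55270622 -0.1551439   0.06131378]
scene
disc ((0.5526531338691711, -0.15512055158615112), 0.11235711723566055)
blue1 (np.int32(361), array([222., 136.]), array([ 0.4947, -0.1691,  0.0579]), np.float64(0.063), array([ 0.5002, -0.179 ]), ((0.0596629008
[... 330 characters left out ...]
(0.06), array([ 0.5654, -0.0927]), ((0.034271299839019775, 0.033062439411878586), 61.42799377441406))
dark1 (np.int32(614), array([387.,  25.]), array([ 0.0727, -0.036 ,  0.1971]), np.float64(0.2))
dark2 (np.int32(43), array([405.,  22.]), array([0.0712, 0.0151, 0.1852]), np.float64(0.188))
dark24 (np.int32(279), array([145.,  80.]), array([ 0.5332, -0.3205,  0.1716]), np.float64(0.175))
dark25 (np.int32(175), array([158., 100.]), array([ 0.5379, -0.2872,  0.1341]), np.float64(0.137))
dark26 (np.int32(214), array([260., 186.]), array([0.6119, 0.0075, 0.1346]), np.float64(0.137))
hub [ 0.55863863 -0.15041651  0.06018111]
[[ 0.91   0.414 -0.001]
 [ 0.414 -0.91   0.001]
 [-0.    -0.001 -1.   ]]
```

```bash
python3 -m creep '[[0,0,0,-1,1],[0,0,0,-1,1],[0,0,0,-1,1],[0,0,0,-1,1],[0,0,0,-1,1],[0,0,0,-1,1],[0,0,0,-1,1],[0,0,0,-1,1],[0,0,0,-1,1],[0,0,0,-1,1],[0,0,0,-1,1],[0,0,0,-1,1]]'; python3 -m creep '[[0,0,0,-1,1],[0,0,0,-1,1],[0,0,0,-1,1],[0,0,0,-1,1],[0,0,0,-0.4,1],[1,0.6,0,0,1],[1,0.6,0,0,1],[1,0.6,0,0,1],[1,0.6,0,0,1],[0,0,0,0,1]]'
```

```text
clock: 1.6
position: [0.2585, -0.5687, 0.2262]
ee_rot: [-2.531, -1.859, -0.0]
force: [1.0, 0.6, -0.2]
width: 1.0
gripper_force: 0.0
clock: 2.85
position: [0.3571, -0.4052, 0.227]
ee_rot: [-2.214, -2.229, -0.002]
force: [0.1, 0.1, -0.4]
width: 1.0
gripper_force: 0.0
```

```bash
python3 -m creep '[[0.94,0.58,0,0,1],[0.94,0.58,0,0,1],[0.94,0.58,0,0,1],[0.94,0.58,0,0,1],[0.94,0.58,0,0,1],[0.94,0.58,0,0,1],[0.94,0.58,0,0,1],[0.94,0.58,0,0,1],[0.94,0.58,0,0,1],[0.94,0.58,0,0,1],[0.94,0.58,0,0,1],[0,0,0,0,1]]'; python3 - <<'E'
from cell import vision
import cv2
cv2.imwrite("pics/w1.png",vision.get_image("wrist")["pixels"])
E
```

```text
clock: 4.35
position: [0.6106, 0.0082, 0.2263]
ee_rot: [-2.215, -2.226, -0.002]
force: [-0.6, 0.5, -0.0]
width: 1.001
gripper_force: 0.0
```

View pics/w1.png

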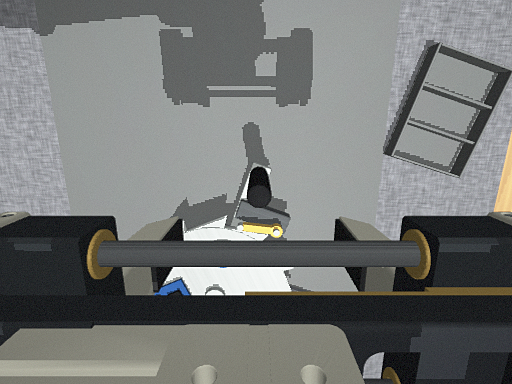

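The wrist view shows the handle at (259,190), centred between the open fingers at (150) and (365). I'll go down and grip it.

```bash
python3 -m creep '[[0,0,0.86,0,1],[0,0,0.86,0,1],[0,0,0.86,0,1],[0,0,0.85,0,1],[0,0,0,0,1],[0,0,0,0,0],[0,0,0,0,0],[0,0,0,0,0],[0,0,0,0,0],[0,0,0,0,0],[0,0,0,0,0],[0,0,0,0,0]]' 20
```

```text
clock: 5.9
position: [0.6094, 0.005, 0.0895]
ee_rot: [2.22, 2.222, 0.0]
force: [3.8, 0.9, -0.4]
width: 0.289
gripper_force: 2.4
```

```bash
python3 -m creep '[[0,0,0,0,0],[0,0,0,0,0]]'; python3 - <<'E'
import numpy as np
from cell import readout
p=readout.observe()["position"][:2]-np.array([.553,-.1553])
print(np.hypot(*p),np.degrees(np.arctan2(p[1],p[0])))
a=np.radians(np.arange(70,107,3)); q=.1725*np.c_[np.sin(a),np.cos(a)]/.04
print(np.diff(q,axis=0).round(2).tolist())
E
```

```text
clock: 6.15
position: [0.6096, 0.0052, 0.0895]
ee_rot: [2.22, 2.223, 0.001]
force: [0.3, 1.2, 1.2]
width: 0.257
gripper_force: 20.0
0.17015136077543358 70.57529163411027
[[0.07, -0.21], [0.06, -0.22], [0.05, -0.22], [0.04, -0.22], [0.03, -0.22], [0.01, -0.23], [0.0, -0.23], [-0.01, -0.23], [-0.02, -0.22], [-0.03, -0.22], [-0.05, -0.22], [-0.06, -0.22]]
```

```bash
python3 -m creep '[[0.07,-0.21,0,0,0],[0.06,-0.22,0,0,0],[0.05,-0.22,0,0,0],[0.04,-0.22,0,0,0],[0.03,-0.22,0,0,0],[0.01,-0.23,0,0,0],[0,-0.23,0,0,0],[-0.01,-0.23,0,0,0],[-0.02,-0.22,0,0,0],[-0.03,-0.22,0,0,0],[0,0,0,0,0]]'; cat > st.py <<'E'
import sys; from h import *
from cell import readout, vision
s=readout.observe(); p=s["position"][:2]-np.array([.553,-.1553])
print("r,ang",np.hypot(*p),np.degrees(np.arctan2(p[1],p[0])),s["force"],s["clock"])
n=sys.argv[1]; v=vision.get_image("top"); np.savez(f"t{n}.npz",**v); cv2.imwrite(f"pics/t{n}.png",v["pixels"])
v2=vision.get_image("scene"); cv2.imwrite(f"pics/s{n}.png",v2["pixels"])
for w in(v,v2):
  try:
    for k,x in measure(w)[0].items():
      if "blue" in k:
        d=x[4]-[.553,-.1553]; print(k,x[0],x[4],np.hypot(*d).round(4),np.degrees(np.arctan2(d[1],d[0])).round(1)%360,x[5])
  except Exception as e: print(e)
E
python3 st.py 1
```

```text
clock: 7.52
position: [0.5198, 0.0145, 0.0899]
ee_rot: [-2.218, -2.224, -0.002]
force: [-2.4, 6.6, 3.1]
width: 0.257
gripper_force: 20.0
r,ang 0.1729989658028879 101.0556377605253 [-2.3567294   6.58961251  3.1303398 ] 7.525
blue1 241 [ 0.6178 -0.1651] 0.0655 351.4 ((0.03235820680856705, 0.034202855080366135), 46.148460388183594)
blue2 870 [ 0.483  -0.1587] 0.0701 182.8 ((0.06517162919044495, 0.19493290781974792), 29.692607879638672)
blue1 389 [ 0.51   -0.2005] 0.0624 226.4 ((0.0683986097574234, 0.08436471223831177), 46.862857818603516)
blue2 133 [ 0.54   -0.0943] 0.0624 102.0 ((0.036638423800468445, 0.032261922955513), 47.14643478393555)
blue3 157 [ 0.6163 -0.1648] 0.064 351.5 ((0.031191982328891754, 0.030706394463777542), 46.214717864990234)
```

```bash
python3 -m creep '[[-0.05,-0.22,0,0,0],[-0.04,-0.15,0,0,0],[0,0,0,0,0]]'; python3 -m creep '[[-0.02,-0.08,0,0,0],[0,0,0,0,0]]';python3 -m creep '[[-0.02,-0.08,0,0,0],[0,0,0,0,0]]'; python3 st.py 2
```

```text
clock: 8.0
position: [0.5064, 0.0108, 0.09]
ee_rot: [2.218, 2.224, 0.005]
force: [4.2, 5.5, -0.9]
width: 0.255
gripper_force: 20.0
clock: 8.25
position: [0.5065, 0.0108, 0.0902]
ee_rot: [2.217, 2.222, 0.013]
force: [17.0, 8.4, -14.2]
width: 0.259
gripper_force: 20.0
clock: 8.5
position: [0.5065, 0.0106, 0.0906]
ee_rot: [2.215, 2.22, 0.02]
force: [27.5, 8.3, -24.1]
width: 0.26
gripper_force: 20.0
r,ang 0.1722788800445536 105.67422426961453 [ 27.47782304   8.33233458 -24.13348764] 8.5
blue1 236 [ 0.618  -0.1608] 0.0652 355.2 ((0.031918663531541824, 0.035188693553209305), 49.8518180847168)
blue2 876 [ 0.5167 -0.2006] 0.058 231.3 ((0.0592583529651165, 0.08776599168777466), 50.43996810913086)
blue1 384 [ 0.5157 -0.2009] 0.0589 230.7 ((0.05993283540010452, 0.08504243195056915), 49.49180603027344)
blue2 137 [ 0.5367 -0.0938] 0.0636 104.8 ((0.03572162985801697, 0.032389283180236816), 37.097145080566406)
blue3 159 [ 0.617  -0.1604] 0.0642 355.4 ((0.03302447125315666, 0.030200231820344925), 49.79581832885742)
```

The forward stop is at 105.7°, as predicted, and the board is at about 231° against a target of about 263°, so one notch remains. Next I swing the lever back.

```bash
python3 - <<'E'
import numpy as np
for a in (np.radians(np.linspace(105.7,61.2,12)),np.radians(np.linspace(61.2,105.7,13))):
    q=.1723*np.c_[np.sin(a),np.cos(a)]/.04; print(np.diff(q,axis=0).round(2).tolist())
E
```

```text
[[0.07, 0.3], [0.05, 0.3], [0.03, 0.3], [0.01, 0.3], [-0.01, 0.3], [-0.03, 0.3], [-0.06, 0.3], [-0.08, 0.29], [-0.1, 0.29], [-0.12, 0.28], [-0.14, 0.27]]
[[0.13, -0.25], [0.11, -0.26], [0.09, -0.26], [0.08, -0.27], [0.06, -0.27], [0.04, -0.28], [0.02, -0.28], [0.0, -0.28], [-0.01, -0.28], [-0.03, -0.28], [-0.05, -0.27], [-0.07, -0.27]]
```

```bash
python3 -m creep '[[0.06,0.17,0,0,0],[0.07,0.3,0,0,0],[0.05,0.3,0,0,0],[0.03,0.3,0,0,0],[0.01,0.3,0,0,0],[-0.01,0.3,0,0,0],[-0.03,0.3,0,0,0],[-0.06,0.3,0,0,0],[-0.08,0.29,0,0,0],[-0.1,0.29,0,0,0],[-0.12,0.28,0,0,0],[-0.14,0.27,0,0,0]]'; python3 -m creep '[[0,0,0,0,0]]'; python3 st.py 3
```

```text
clock: 10.1
position: [0.6353, -0.0049, 0.0893]
ee_rot: [-2.22, -2.222, 0.001]
force: [-1.8, 4.8, -0.3]
width: 0.255
gripper_force: 20.0
clock: 10.22
position: [0.6366, -0.0057, 0.0893]
ee_rot: [2.221, 2.221, 0.001]
force: [3.2, 2.8, -1.8]
width: 0.26
gripper_force: 20.0
r,ang 0.17138269802908948 60.8111402220562 [ 3.22255547  2.77886794 -1.76269779] 10.225
blue1 261 [ 0.58   -0.1165] 0.0473 55.2 ((0.2792277932167053, 0.06045176088809967), 55.66614532470703)
blue2 168 [ 0.6156 -0.1659] 0.0635 350.4 ((0.03404867276549339, 0.030833138152956963), 45.89915466308594)
```

```bash
python3 -m creep '[[0.13,-0.25,0,0,0],[0.11,-0.26,0,0,0],[0.09,-0.26,0,0,0],[0.08,-0.27,0,0,0],[0.06,-0.27,0,0,0],[0.04,-0.28,0,0,0],[0.02,-0.28,0,0,0],[0,-0.28,0,0,0],[-0.01,-0.28,0,0,0],[-0.03,-0.28,0,0,0],[-0.05,-0.27,0,0,0],[0,0,0,0,0]]'; python3 st.py 4
```

```text
clock: 11.82
position: [0.5158, 0.0136, 0.0903]
ee_rot: [2.218, 2.224, 0.002]
force: [-0.7, 6.9, 4.7]
width: 0.257
gripper_force: 20.0
r,ang 0.1729141558496317 102.41820080620094 [-0.6930254   6.87495291  4.71778628] 11.825
blue1 235 [ 0.6133 -0.1314] 0.0649 21.6 ((0.03208558261394501, 0.033481039106845856), 77.7859115600586)
blue2 862 [ 0.5406 -0.2123] 0.0583 257.7 ((0.05936617776751518, 0.08644013851881027), 77.12873840332031)
blue1 391 [ 0.5395 -0.2136] 0.0598 257.0 ((0.060014329850673676, 0.08607064932584763), 75.21147155761719)
blue2 86 [ 0.514 -0.111] 0.059 131.4 ((0.03534424677491188, 0.022583164274692535), 45.89305877685547)
blue3 169 [ 0.6123 -0.1315] 0.0639 21.9 ((0.03263382986187935, 0.03268807753920555), 78.22127532958984)
```

```bash
python3 -m creep '[[-0.06,-0.2,0,0,0],[-0.02,-0.08,0,0,0],[0,0,0,0,0]]';python3 -m creep '[[-0.02,-0.06,0,0,0],[0,0,0,0,0]]'; python3 st.py 5
```

```text
clock: 12.3
position: [0.5065, 0.0108, 0.0904]
ee_rot: [2.217, 2.223, 0.006]
force: [4.4, 8.0, -1.3]
width: 0.258
gripper_force: 20.0
clock: 12.55
position: [0.5065, 0.0109, 0.0905]
ee_rot: [2.215, 2.223, 0.013]
force: [14.6, 10.7, -12.5]
width: 0.254
gripper_force: 20.0
r,ang 0.172545971706238 105.6397250305419 [ 14.56643238  10.7492305  -12.48295259] 12.55
blue1 239 [ 0.6116 -0.1283] 0.0645 24.7 ((0.032421935349702835, 0.03309834375977516), 80.09827423095703)
blue2 863 [ 0.5437 -0.2134] 0.0588 260.9 ((0.05995158851146698, 0.08662789314985275), 79.32585144042969)
blue1 391 [ 0.5425 -0.2149] 0.0605 260.0 ((0.05986008048057556, 0.08724953234195709), 77.72500610351562)
blue2 99 [ 0.5086 -0.1111] 0.0626 135.1 ((0.03355022147297859, 0.0305020809173584), 50.53097152709961)
blue4 169 [ 0.6113 -0.1287] 0.0641 24.5 ((0.0338924415409565, 0.03222012147307396), 78.74127960205078)
```

```bash
python3 -m creep '[[0.03,0.09,0,0,0],[0,0,0,0,0],[0,0,0,0,0.4],[0,0,0,0,0.6],[0,0,0,0,0.8],[0,0,0,0,1],[0,0,0,0,1],[0,0,0,0,1]]';  python3 -m creep '[[0,0,0,0,1],[0,0,-0.5,0,1],[0,0,-0.8,0,1],[0,0,-0.8,0,1],[0,0,-0.8,0,1],[0,0,-0.6,0,1],[1,0,0,0,1],[1,0,0,0,1],[1,0,0,0,1],[0,0,0,0,1],[0,0,0,0,1]]'; python3 st.py 6; python3 - <<'E'
from h import *
for k,x in measure(np.load("t6.npz"))[0].items():
    if "dark" in k: print(k,x)
E
```

```text
clock: 13.65
position: [0.5062, 0.0096, 0.0895]
ee_rot: [-2.22, -2.222, 0.0]
force: [0.8, 1.1, -0.9]
width: 0.859
gripper_force: 0.0
clock: 15.02
position: [0.5061, 0.129, 0.2293]
ee_rot: [2.22, 2.222, -0.001]
force: [-0.6, -0.2, -0.2]
width: 1.002
gripper_force: 0.0
r,ang 0.2881262640558193 99.37609673451169 [-0.55320554 -0.24932462 -0.17369013] 15.025
blue1 236 [ 0.6114 -0.1279] 0.0645 25.1 ((0.0321664921939373, 0.032247573137283325), 80.23249053955078)
blue2 830 [ 0.5437 -0.213 ] 0.0584 260.8 ((0.05919313430786133, 0.08622946590185165), 80.1463623046875)
blue3 271 [ 0.5086 -0.1101] 0.0634 134.5 ((0.03527550771832466, 0.035493962466716766), 72.17453002929688)
blue1 379 [ 0.5429 -0.2134] 0.059 260.1 ((0.05967344343662262, 0.08601471781730652), 79.56377410888672)
blue2 115 [ 0.5089 -0.1099] 0.0633 134.2 ((0.032938987016677856, 0.033466730266809464), 33.48219299316406)
blue3 157 [ 0.6118 -0.1278] 0.0649 25.1 ((0.032187748700380325, 0.03164220601320267), 78.77951049804688)
dark1 (np.int32(1069), array([459., 208.]), array([ 0.5326, -0.3209,  0.1745]), np.float64(0.177))
dark4 (np.int32(188), array([249., 226.]), array([0.5081, 0.0097, 0.1356]), np.float64(0.138))
```

View pics/t6.png

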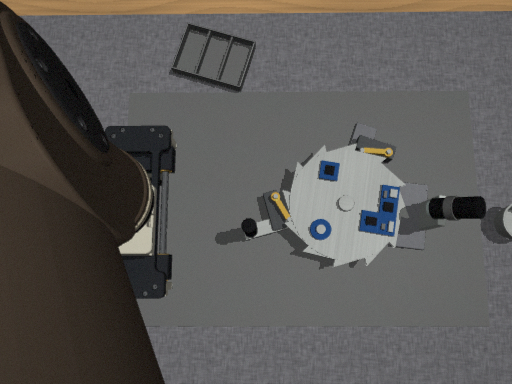

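```bash
python3 -c "
from cell import sign_off; print(sign_off())"
```

```text
the job is handed in; nothing more can be done
None
```

The L board now sits in front of the inspection camera after two forward strokes of the lever, with the handle released and the arm clear; it measured about 2° short of exact line-up with the lever hard against its forward stop, and the job is handed in with no verdict returned.

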